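# Load a blank on its taper arbor into the decorating turntable

## Robot

A 6-joint arm with a two-finger parallel gripper is mounted at the origin on the work surface. World frame = base frame: x ahead of the robot, y to its left, z up, the work surface at z = 0. Lengths are in mm, angles in rad, forces in N, time in s.
With the tool pointing down it reaches from about 275 to 1000 mm from the base axis. Payload 8.4 kg.
Tool frame: the origin (TCP) lies at the centre of the arm's flange, where the gripper is bolted on; the fingertips stand 173 mm ahead of it and the grasp point (between the pads) lies 155 mm ahead of it; z points along the fingers, y is the direction in which the jaws open and shut (so a half turn about z gives the same grasp; the last joint's range is limited). The gripper opens to 85 mm and grips with 20 to 120 N. Pads are 22 mm wide; open, the fingers measure 114 mm over their backs; the gripper's body (76 mm by 85 mm) begins 54 mm behind the grasp point. The pads swing forward as they close: fully open they stand 13 mm farther back than shut.
Start: joints at [-1.103, 0.353, 1.633, -0, 1.155, -0.002], TCP at [282.942, -557.291, 404.681] pointing down, gripper open.
Joint ranges: [-2.63, 2.63], [-0.92, 2.1], [0.06, 2.66], [-1.3, 4.44], [0, 2.69], [-3.02, 3.02]. Speed limits (rad/s): [2.22, 2.22, 2.79, 3.14, 3.14, 3.14].

## Interface

Orientations are given as [roll, pitch, yaw] about the fixed x, y, z axes, in that order (R = Rz(yaw) Ry(pitch) Rx(roll)).
In Python, from rig import sense, grab_frame, camera_model, sign_off gives the robot as it stands. The module is installed in compiled form; this text tells all that it offers.
- The arm moves only by the tool step_arm, never from a script. Its argument "commands" is a list of rows, each a list of 3 entries, a list of its own where there are three numbers: the shift along the tool's x, y, z in mm, then the turn about the tool's z in rad, then the opening, from 0 (shut) to 1 (fully open). A call has 1 to 20 rows; each row shifts and turns the pose as measured when the row begins, along the tool's axes as they then stand; what a row does not reach is not made up. A row lasts 1/8 s, in which the tool goes at most 62.5 mm and 10.7 degrees, less where a joint would pass 70% of its speed; a pose out of reach is approached as far as the arm can. A call with a gripper value outside its range is refused whole. The fingers move at their own pace and stop on an object; "force" is the grip in N (left out, the last holds). Time passes only in rows, so rows that do not move let the fingers close. It gives the time, the measured TCP pose, the force and the opening at its end, in the units of the state.
- sense(): the state, without advancing time (a new reading comes with each control period).
- grab_frame(name): name is "scene" or "side" or "wrist"; returns the picture (420x560x3 uint8, blue, green, red); there is no depth.
- camera_model(name): a dict with "fx", "fy", "cx", "cy" (pixels), "R" (3x3) and "t" (3): a world point X has camera coordinates R X + t. Camera axes: x right, y down, z forward; pixel columns grow to the right and rows downward; lengths in mm; the calibration is good to about 2 mm. A picture is of the moment at which its call begins: read the wrist's pose just before it. camera_model takes no time and is no camera call; for the wrist camera it gives the pose at the moment of the call.
- sign_off(): hands the job in, once; it reports no verdict.
The state is a dict: "clock": time; "qpos": joint angles; "qvel": joint speeds; "joint_efforts": joint torques, N m; "eef_pos": TCP position; "tcp_rot": TCP orientation; "contact_force": force on the tool from outside, world axes, zero at the start; "wrist_torque": the same for the moment, N m; "opening": opening from 0.0 (shut) to 1.0 (fully open).
Only numpy, scipy, OpenCV 4.12 (cv2) and the standard library are available. Lean on these libraries where they do the work, as an engineer would, in place of code of your own. Each camera call takes 0.05 s, during which the arm holds its last target. There are 200 camera calls.

## Task

Take the arbor with the pale square wooden blank out of the rack and seat its tapered shank in the turntable's upright spindle: the spindle's dogs may stand at various angles, so rest the flange lightly on them and feel round until its slots drop over them and the flange is fully home, without forcing it or dropping it in. Then slide the red-knobbed keeper bolt all the way in over the flange and let go, leaving everything else where it was.

Things in the scene. Friction and masses are not known exactly. Their poses are not given: they have to be found in the camera images.
- arbor: The arbor to load, about 0.35 kg: steel flange 68 mm across and 10 mm thick, a pale square wooden blank on it (28 x 28 mm, from 10 to 62 mm above the origin, flat sides square to x and y) and a tapered shank below. Origin: centre of the flange's underside, the seating face; z up. It hangs upright in one of the rack's holes, with up to 2 mm of play.
- arbor_slots (a point): A point of the arbor on its axis, on the flange's top, 10 mm above its origin; axes as the arbor. Two open drive slots 11.5 mm wide run through the flange from the rim in to 20 mm from the axis, on its +y and -y sides (the same after a half turn).
- arbor_foot (a point): Centre of the lower end of the arbor's shank, 45 mm below its origin. The shank tapers from 30 mm diameter at the flange to 17 mm here.
- arbor_dark: Another arbor with the same flange and shank, carrying a dark round wooden blank, 32 mm across and 46 mm tall. Same origin and axes. Leave it in the rack.
- arbor_doll: Another arbor with the same flange and shank, carrying a little red doll with a pale head (top 68 mm above the origin). Same origin and axes. Leave it in the rack.
- rack: Fixed wooden rack, 100 (x) x 270 (y) x 58 mm high, origin under its centre. Three holes of 34 mm in its top, in a row along its y axis, 85 mm apart, the middle one at its centre; flanges rest on its top.
- turntable: Fixed green turntable with an upright spindle, origin under the spindle axis, z up. Housing x -75 to 135 mm, y -70 to 70 mm, top 84 mm high; motor on the -y side (to y = -140 mm, 78 mm high); keeper bolt on a bed 112 mm high on the +x side. The spindle nose, 64 mm across, rises to 100 mm; its tapered socket is 32 mm wide at the mouth, with about 0.9 mm of play all round when the flange is home.
- dogs (a point): On the spindle axis at the height of the dogs' tops, 106 mm above the table; axes as the turntable, not the spindle. Two brass dogs, 9 mm wide, 22 to 31 mm off the axis, stand 6 mm up from the nose face, opposite each other. Their line lies within 0.6 rad either way of the turntable's y axis: this angle is not measured, but shows from above. The fit in the slots is 1.2 mm a side (0.05 rad).
- seat (a point): Centre of the spindle's nose face, on the axis, 100 mm high; axes as the turntable, not the spindle. With the flange home the arbor's origin lies here; resting on the dogs it is 6 mm higher. The spindle can turn, with a drag of about 0.25 N m: it holds against a light touch, but pressing hard (over about 15 N) while turning carries it along.
- keeper (a joint): Travel of the keeper bolt in m: 0 drawn back (start, within 2 mm), 0.018 fully in, along the turntable's -x, towards the spindle. Takes about 2 N and stays where left. Its steel tongue, 22 mm wide, 5 mm thick, passes 2.5 mm above the flange, and only when that is home; tip 41 mm from the axis when back, 23 mm when in.
- keeper_knob (a point): A point on the axis of the keeper's upright red knob, 18 mm in diameter and 34 mm tall, from 117.5 to 151.5 mm above the table; this point is 137.5 mm high. It is 81 mm from the spindle axis when drawn back. Axes as the turntable.
- paddle: Small pale wooden paddle lying flat, 212 mm long and 6 mm thick. Leave alone.
- brush: Small wooden brush with brass bristles, 100 x 30 x 18 mm. Leave alone.
- tub: Small round wooden tub, 64 mm across, 50 mm tall. Leave alone.
- doll: Finished red doll with pale head, 44 mm across, 108 mm tall. Leave alone.
- disc: Oval wooden tag lying flat, 84 x 60 x 7 mm. Leave alone.

How it is judged:
By the outcome, as a careful person would: the job done as asked, in the order asked, and still so for the second after the job is handed in, with the robot touching nothing.
It also fails if it takes over 72 s, if anything falls off the work surface, if the arm or the gripper's body presses on something with over 40 N, if the wrist force passes 120 N, or if a joint passes its speed limit or range.

## Working session

There is one attempt and no reset: what is moved stays moved. The work goes in short steps, Python scripts to look and compute and a tool call to move; the robot and the scene stay as the last step left them, time stands still between calls to the robot, and variables do not carry over. Pictures are saved under pics/ and viewed, about 8 in all and at most 12, crops included, and the job is handed in when it is done.

Besides the shell and the picture viewer there is one more tool, called after "Request:" in YAML: its name, and indented under it one key for each argument. step_arm: Moves the arm, as the interface text tells. Its arguments: {"type":"object","properties":{"commands":{"type":"array","items":{"type":"array"}},"force":{"type":"number"}},"required":["commands"]}

```bash
mkdir -p pics
cat > h.py <<'E'
from rig import *
import numpy as np, cv2
def ray(m,u,v,z):
    R=np.array(m["R"]);t=np.array(m["t"]);C=-R.T@t
    d=R.T@np.array([(u-m["cx"])/m["fx"],(v-m["cy"])/m["fy"],1]);return C+d*(z-C[2])/d[2]
def proj(m,X):
    p=np.array(m["R"])@np.array(X)+np.array(m["t"]);return (m["fx"]*p[0]/p[2]+m["cx"],m["fy"]*p[1]/p[2]+m["cy"])
E
python3 - <<'E'
from h import *
s=sense();print(s)
a=grab_frame("scene");b=grab_frame("side")
cv2.imwrite("pics/scene.png",a);cv2.imwrite("pics/side.png",b)
for n in("scene","side","wrist"):
    m=camera_model(n);print(n,m)
E
```

```text
{'clock': 0.0, 'qpos': array([-1.10336774e+00,  3.53614661e-01,  1.63413457e+00,  1.01475657e-05,
        1.15520425e+00, -2.43624259e-03]), 'qvel': array([-2.19961800e-03,  4.00998569e-04, -1.51387367e-03,  6.99247814e-04,
        3.90957100e-05, -7.54352134e-04]), 'joint_efforts': array([ 3.66169246e-03, -6.05245757e+01, -3.42059147e+01,  7.25510063e-05,
        9.48107103e-03,  8.32178358e-06]), 'eef_pos': array([ 282.85175407, -557.06389287,  403.98225113]), 'tcp_rot': array([-3.14023185e+00, -1.25934664e-05,  4.69860718e-01]), 'contact_force': array([-0.26099695, -0.71450639, -0.20649278]), 'wrist_torque': array([-0.03750525,  0.01039713,  0.01378579]), 'opening': 1.0027678131122457}
scene {'fx': 399.65883728797195, 'fy': 399.65883728797195, 'cx': 275.32898655573734, 'cy': 209.42752463370758, 'R': array([[-0.18650243,  0.98243673, -0.0059093 ],
       [ 0.81378435,  0.15111059, -0.56117788],
       [-0.55042881, -0.10946993, -0.82767413]]), 't': array([ 152.97108783, -411.77675032, 1564.49071247])}
side {'fx': 384.683398028073, 'fy': 384.683398028073, 'cx': 282.34905807396404, 'cy': 209.9682792701708, 'R': array([[-0.88457629, -0.46578531,  0.02385037],
       [-0.27832289,  0.48614868, -0.82836938],
       [ 0.37424746, -0.73939402, -0.5596743 ]]), 't': array([510.41057412, 280.70722137, 733.20258672])}
wrist {'fx': 320.3233321840677, 'fy': 320.3233321840677, 'cx': 280.3438431742485, 'cy': 204.54260783181894, 'R': array([[ 0.45182568, -0.89210544, -0.001199  ],
       [-0.84882661, -0.43031896,  0.30711395],
       [-0.27449397, -0.13774423, -0.951672  ]]), 't': array([-626.85811422,  -39.02540194,  379.50599607])}
```

View pics/scene.png

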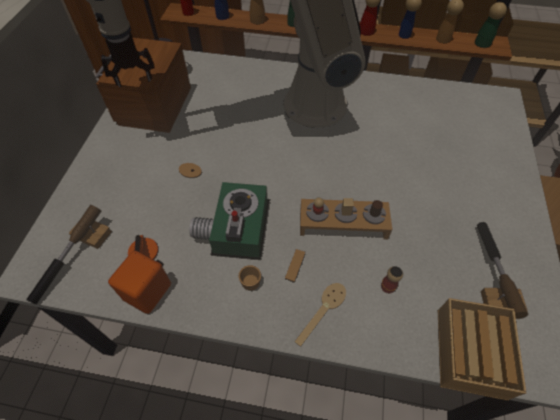

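View pics/side.png

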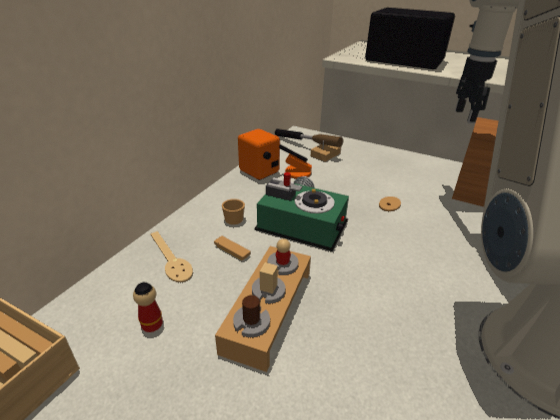

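The scene view shows the pale blank in the rack's middle hole at about (348,206), the spindle at (240,203) and the red knob at (236,215). The side view agrees.

Run:
```python
from h import *
m=camera_model("scene")
a=cv2.imread("pics/scene.png")
for n,u,v,z in(("blanktop",349,202,120),("spindle",240,203,100),("knob",235,214,151),("dark",377,204,104),("dollarb",318,202,126)):print(n,ray(m,u,v,z).round(0))
m=camera_model("side")
for n,u,v,z in(("blanktop",269,267,120),("spindle",316,200,100),("dark",252,302,104)):print(n,ray(m,u,v,z).round(0))
s=sense();m=camera_model("wrist");C=-np.array(m["R"]).T@m["t"];print(C-s["eef_pos"])
c=a[150:290,170:420];cv2.imwrite("pics/c.png",cv2.resize(c,None,fx=3.2,fy=3.2,interpolation=cv2.INTER_CUBIC))
```

```text
blanktop [532. 163. 120.]
spindle [ 580. -151.  100.]
knob [ 652. -144.  151.]
dark [513. 245. 104.]
dollarb [553.  75. 126.]
blanktop [527. 157. 120.]
spindle [ 556. -141.  100.]
dark [517. 237. 104.]
[ 71.44410437  33.35815799 -31.66791761]
```

View pics/c.png

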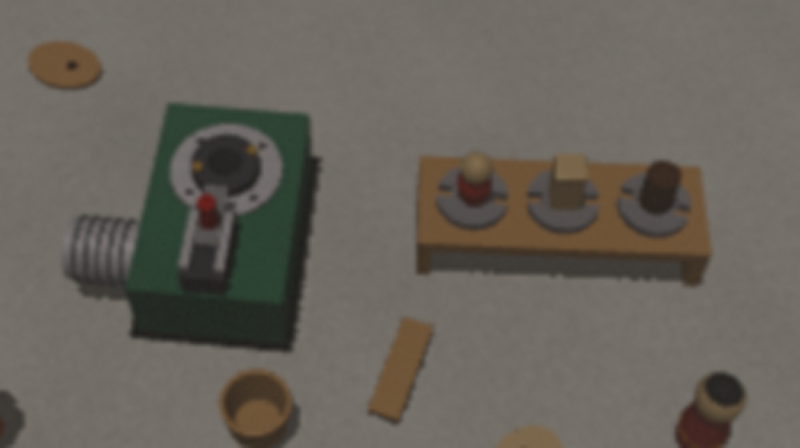

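The crop clearly shows the two brass dogs at crop (197,167) and (252,150). The pale blank is in the middle hole. Next I look from above the spindle.

Request:
step_arm:
  commands:
    - [[42,-24.4,2.4],0,0.6]
    - [[42,-24.4,2.4],0,0.6]
    - [[42,-24.4,2.4],0,0.6]
    - [[42,-24.4,2.4],0,0.6]
    - [[42,-24.4,2.4],0,0.6]
    - [[42,-24.4,2.4],0,0.6]
    - [[42,-24.4,2.4],0,0.6]
    - [[42,-24.4,2.4],0,0.6]
    - [[42,-24.4,2.4],0,0.6]
    - [[42,-24.4,2.4],0,0.6]
    - [[0,0,0],0.15,0.6]
    - [[0,0,0],0.15,0.6]
    - [[0,0,0],0,0.6]

```text
clock: 1.72
eef_pos: [554.2, -135.4, 375.5]
tcp_rot: [-3.137, 0.004, 0.162]
contact_force: [0.5, -0.2, 0.1]
opening: 0.596
```

Run:
```python
from h import *
s=sense();m=camera_model("wrist");a=grab_frame("wrist")
import pickle;pickle.dump(m,open("m1.pkl","wb"))
print(s["clock"],s["eef_pos"],s["tcp_rot"],s["contact_force"],s["opening"])
cv2.imwrite("pics/w1.png",a)
```

```text
1.725 [ 554.18855815 -135.41977053  375.49026743] [-3.13720281  0.00447557  0.1622355 ] [ 0.5269183  -0.17325326  0.13090641] 0.5957057074674433
```

View pics/w1.png

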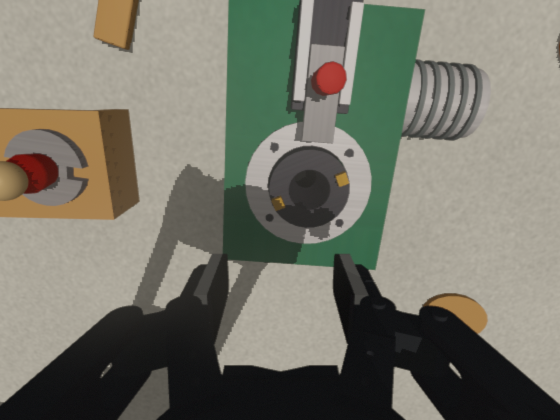

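The wrist view shows the nose centred near (310,187), dogs at (342,180) and (279,203), and the knob top at (330,78).

Run:
```python
from h import *
import pickle;m=pickle.load(open("m1.pkl","rb"));a=cv2.imread("pics/w1.png");h=cv2.cvtColor(a,cv2.COLOR_BGR2HSV)
def blobs(mask,box,n,amin=15):
    x0,y0,x1,y1=box;k=np.zeros_like(mask);k[y0:y1,x0:x1]=mask[y0:y1,x0:x1]
    c,_=cv2.findContours(k,0,2);c=sorted(c,key=cv2.contourArea)[::-1][:n]
    return c
br=cv2.inRange(h,(12,120,100),(35,255,255));P=[]
for c in blobs(br,(265,140,355,235),2):
    r=cv2.minAreaRect(c);p=ray(m,*r[0],106);P.append(p);print("dog",r,cv2.contourArea(c),p.round(1))
d=P[0]-P[1];print("mid",(P[0]+P[1])/2,"dist",np.linalg.norm(d),"line ang from world y",np.arctan(-d[0]/d[1]))
g=cv2.inRange(h,(0,0,30),(180,70,80))
wh=cv2.inRange(h,(0,0,110),(180,60,255))
c=blobs(255-wh,(255,135,365,238),1)[0];e=cv2.fitEllipse(cv2.convexHull(c));print("dark disc",e,ray(m,*e[0],100).round(1))
red=cv2.inRange(h,(0,150,120),(8,255,255))|cv2.inRange(h,(172,150,120),(180,255,255))
c=blobs(red,(300,50,360,105),1)[0];e=cv2.minEnclosingCircle(c);print("knob",e,ray(m,*e[0],151.5).round(1))
print("house edges dirs:",[ray(m,u,v,84).round(0) for u,v in((424,10),(376,268),(229,10),(223,259))])
```

```text
dog ((341.6999816894531, 179.09999084472656), (12.016654968261719, 10.751744270324707), 71.56504821777344) 109.0 [ 583.6 -179.1  106. ]
dog ((280.5000305175781, 201.00003051757812), (10.60660171508789, 4.949747085571289), 45.0) 30.0 [ 558.9 -136.   106. ]
mid [ 571.26454607 -157.58081341  106.        ] dist 49.6907782881824 line ang from world y 0.5213772541641772
dark disc ((298.5050964355469, 200.21409606933594), (88.82967376708984, 116.87216186523438), 34.07820510864258) [ 560.  -150.4  100. ]
knob ((331.1326599121094, 77.60204315185547), 15.713492393493652) [ 648.9 -150.2  151.5]
house edges dirs: [array([ 709., -215.,   84.]), array([ 503., -233.,   84.]), array([687., -78.,  84.]), array([489., -95.,  84.])]
```

Request:
step_arm:
  commands:
    - [[0,-50,-2],0,0.6]
    - [[0,-50,-2],0,0.6]
    - [[0,-50,-2],0,0.6]
    - [[0,-50,-2],0,0.6]
    - [[0,-50,-2],0,0.6]
    - [[0,-40,-2],0,0.6]
    - [[0,0,0],0,0.6]
    - [[0,0,0],0,0.6]

```text
clock: 2.78
eef_pos: [503.3, 155.2, 388.9]
tcp_rot: [-3.138, 0.003, 0.186]
contact_force: [-0.8, 0.2, 0.6]
opening: 0.596
```

Run:
```python
from h import *
s=sense();m=camera_model("wrist");a=grab_frame("wrist")
import pickle;pickle.dump(m,open("m2.pkl","wb"))
print(s["clock"],s["eef_pos"],s["tcp_rot"],s["contact_force"],s["opening"])
cv2.imwrite("pics/w2.png",a)
```

```text
2.775 [503.3362421  155.23727298 388.90090697] [-3.13779434  0.00329064  0.18590069] [-0.75835226  0.20226163  0.5973326 ] 0.5959035165207305
```

View pics/w2.png

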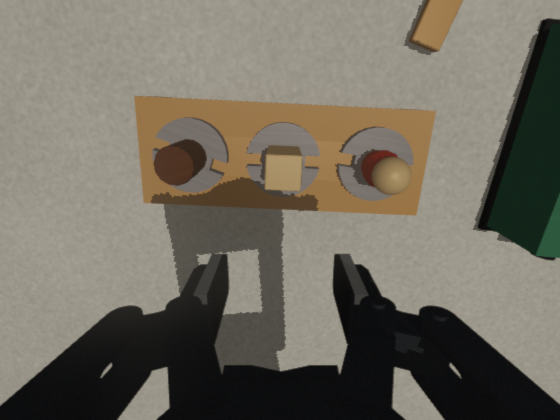

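The blank's pale top spans about (265–302, 155–190), and its slots lie left and right in the image.

Run:
```python
from h import *
import pickle;m=pickle.load(open("m2.pkl","rb"));a=cv2.imread("pics/w2.png");h=cv2.cvtColor(a,cv2.COLOR_BGR2HSV)
print(h[172,284],h[145,270],h[150,284],h[172,235])
k=cv2.inRange(h,(12,60,150),(30,135,255));z=np.zeros_like(k);z[145:200,255:315]=k[145:200,255:315]
c=max(cv2.findContours(z,0,2)[0],key=cv2.contourArea);r=cv2.minAreaRect(c);print(r,cv2.contourArea(c))
P=np.array([ray(m,*p,120) for p in cv2.boxPoints(r)]);print(P.round(1),P.mean(0).round(1))
for i in range(4):
    d=P[(i+1)%4]-P[i];print(np.linalg.norm(d),np.arctan2(d[1],d[0]))
E=np.array([ray(m,u,v,58) for u,v in((136,96),(434,111),(417,214),(147,202))]);print(E.round(1),E.mean(0))
```

```text
[ 19 100 169] [ 17  70 105] [ 18 110  95] [ 17 133 153]
((283.5, 172.5), (35.0, 35.0), 90.0) 1141.5
[[541.6 171.8 120. ]
 [546.4 146.3 120. ]
 [520.1 140.8 120. ]
 [515.1 167.2 120. ]] [530.8 156.5 120. ]
25.93223398824729 -1.3853324924495394
26.879932377486593 -2.936724145558762
26.843239120979693 1.7566709936310827
26.888720252135634 0.17097995794635718
[[561.5 294.9  58. ]
 [597.7  31.8  58. ]
 [501.1  16.   58. ]
 [464.1 279.8  58. ]] [531.08207753 155.61586508  58.        ]
```

Request:
step_arm:
  commands:
    - [[14,2,20],0,0.6]
    - [[13,2,20],0,0.6]
    - [[0,0,32],0,0.6]
    - [[0,0,32],0,0.6]
    - [[0,0,25],0,0.6]
    - [[0,0,5],0,0.6]
    - [[0,0,0],0,0.6]

```text
clock: 3.7
eef_pos: [533.9, 147.6, 251.9]
tcp_rot: [-3.139, 0.002, 0.18]
contact_force: [-0.9, 1.2, -0.5]
opening: 0.595
```

Request:
step_arm:
  commands:
    - [[-1.4,-8.5,0],0,0.6]
    - [[0,0,0],0,0.6]

```text
clock: 3.95
eef_pos: [531.6, 155.9, 253.8]
tcp_rot: [-3.138, -0.001, 0.179]
contact_force: [0.1, -0.6, -0.5]
opening: 0.602
```

Good. Close with moderate force.

Request:
step_arm:
  commands:
    - [[0,0,0],0,0.3]
    - [[0,0,0],0,0.2]
    - [[0,0,0],0,0.2]
    - [[0,0,0],0,0.2]
    - [[0,0,0],0,0.2]
    - [[0,0,0],0,0.2]
  force: 50

```text
clock: 4.7
eef_pos: [531.8, 156.5, 254.8]
tcp_rot: [-3.138, -0.003, 0.18]
contact_force: [-0.5, 1.2, 0.0]
opening: 0.32
```

Run:
```python
from h import *
s=sense();print(s["eef_pos"],s["tcp_rot"],s["contact_force"],s["wrist_torque"],s["opening"])
cv2.imwrite("pics/w3.png",grab_frame("wrist"))
```

```text
[531.75387357 156.52066907 254.83488982] [-3.13789301e+00 -3.04286642e-03  1.79914433e-01] [-0.51815201  1.24726671  0.02234365] [ 0.14191849  0.03453695 -0.01250358] 0.32023192620070096
```

Request:
step_arm:
  commands:
    - [[0,0,-10],0,0.2]
    - [[0,0,-20],0,0.2]
    - [[0,0,-35],0,0.2]
    - [[0,0,-40],0,0.2]
    - [[0,0,-35],0,0.2]
    - [[0,0,-17],0,0.2]
    - [[0,0,0],0,0.2]

```text
clock: 5.62
eef_pos: [530.3, 154.8, 418.4]
tcp_rot: [-3.14, -0.0, 0.18]
contact_force: [-0.2, -0.6, -3.9]
opening: 0.322
```

Request:
step_arm:
  commands:
    - [[-1,20,0],0,0.2]
    - [[-2,40,0],0,0.2]
    - [[-2,40,0],0,0.2]
    - [[-2,42,0],0,0.2]
    - [[-2,42,0],0,0.2]
    - [[-2,42,0],0,0.2]
    - [[-2,40,0],0,0.2]
    - [[-1,28,0],0,0.2]
    - [[0,0,0],-0.12,0.2]
    - [[0,0,0],-0.12,0.2]
    - [[0,0,0],-0.12,0.2]
    - [[0,0,0],0,0.2]

```text
clock: 7.12
eef_pos: [563.2, -158.4, 402.7]
tcp_rot: [-3.128, 0.021, 0.547]
contact_force: [0.9, -0.0, -2.4]
opening: 0.32
```

Run:
```python
from h import *
s=sense();m=camera_model("wrist");a=grab_frame("wrist")
import pickle;pickle.dump(m,open("m4.pkl","wb"))
print(s["clock"],s["eef_pos"],s["tcp_rot"],s["contact_force"],s["wrist_torque"],s["opening"])
cv2.imwrite("pics/w4.png",a)
```

```text
7.125 [ 563.20155573 -158.44862448  402.73985222] [-3.1283254   0.02057011  0.54712662] [ 0.85360859 -0.0217851  -2.41469379] [-0.03549171 -0.05822296 -0.03045328] 0.31969774687361974
```

View pics/w4.png

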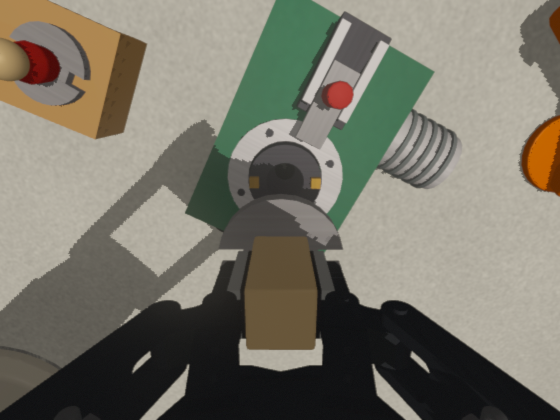

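Both dogs stand out at (254,184) and (315,184), level in the picture, so the tool is nearly aligned with them. I'll measure this and let the arm settle.

Request:
step_arm:
  commands:
    - [[0,0,0],0,0.2]
    - [[0,0,0],0,0.2]

```text
clock: 7.42
eef_pos: [562.8, -158.8, 402.0]
tcp_rot: [-3.128, 0.022, 0.542]
contact_force: [-0.5, 0.0, -2.8]
opening: 0.32
```

Run:
```python
from h import *
import pickle;m=pickle.load(open("m4.pkl","rb"));a=cv2.imread("pics/w4.png");h=cv2.cvtColor(a,cv2.COLOR_BGR2HSV)
print(h[184,254],h[184,315])
br=cv2.inRange(h,(14,110,50),(35,255,255));z=np.zeros_like(br);z[165:196,240:330]=br[165:196,240:330]
P=[]
for c in sorted(cv2.findContours(z,0,2)[0],key=cv2.contourArea)[::-1][:2]:
    r=cv2.boundingRect(c);u,v=r[0]+r[2]/2-.5,r[1]+r[3]/2-.5;P.append(ray(m,u,v,106));print(r,cv2.contourArea(c),P[-1].round(1))
d=P[0]-P[1];print((P[0]+P[1])/2,np.linalg.norm(d),np.arctan(-d[0]/d[1]))
red=cv2.inRange(h,(0,150,100),(8,255,255))|cv2.inRange(h,(172,150,100),(180,255,255));z=np.zeros_like(br);z[75:115,320:360]=red[75:115,320:360]
c=max(cv2.findContours(z,0,2)[0],key=cv2.contourArea);e=cv2.minEnclosingCircle(c);print("knob",e,ray(m,*e[0],151.5))
s=sense();print(s["eef_pos"],s["tcp_rot"],s["qpos"])
```

```text
[ 18 143  91] [ 20 161 173]
(311, 177, 10, 12) 92.5 [ 583.8 -179.3  106. ]
(249, 177, 10, 11) 84.0 [ 556.7 -134.1  106. ]
[ 570.24605536 -156.68158264  106.        ] 52.6872511322199 0.5410822563475781
knob ((339.25, 94.625), 13.489100456237793) [ 648.66806606 -149.92423593  151.5       ]
[ 562.81126677 -158.77461031  402.00651734] [-3.12757485  0.0216517   0.5417942 ] [-0.27573336  0.30013661  1.7153639  -0.00679239  1.1511366   0.75626578]
```

Request:
step_arm:
  commands:
    - [[0,0,-10],0,0.2]
    - [[0,0,-10],0,0.2]
    - [[0,0,-10],0,0.2]
    - [[0,0,0],0,0.2]

```text
clock: 7.92
eef_pos: [564.0, -158.6, 435.3]
tcp_rot: [-3.129, 0.02, 0.541]
contact_force: [0.0, 0.2, -2.8]
opening: 0.319
```

Request:
step_arm:
  commands:
    - [[7,0,0],0,0.2]
    - [[0,0,0],0,0.2]

```text
clock: 8.18
eef_pos: [570.3, -154.7, 435.1]
tcp_rot: [-3.129, 0.02, 0.541]
contact_force: [0.4, -0.6, -3.7]
opening: 0.317
```

Request:
step_arm:
  commands:
    - [[0,0,-50],0,0.2]
    - [[0,0,-50],0,0.2]
    - [[0,0,0],0,0.2]
    - [[0,0,0],0,0.2]

```text
clock: 8.68
eef_pos: [572.7, -154.3, 534.2]
tcp_rot: [-3.125, 0.024, 0.542]
contact_force: [-0.7, 0.1, -3.3]
opening: 0.319
```

Request:
step_arm:
  commands:
    - [[0,0,10],0,0.2]
    - [[0,0,10],0,0.2]
    - [[0,0,10],0,0.2]
    - [[0,0,10],0,0.2]
    - [[0,0,10],0,0.2]
    - [[0,0,10],0,0.2]
    - [[0,0,10],0,0.2]
    - [[0,0,10],0,0.2]
    - [[0,0,10],0,0.2]
    - [[0,0,0],0,0.2]

```text
clock: 9.93
eef_pos: [568.5, -153.8, 432.5]
tcp_rot: [-3.119, 0.03, 0.542]
contact_force: [-0.9, -0.2, -2.7]
opening: 0.324
```

Request:
step_arm:
  commands:
    - [[0,0,-9],0,0.2]
    - [[0,0,-9],0,0.2]
    - [[0,0,-9],0,0.2]
    - [[0,0,-9],0,0.2]
    - [[0,0,-9],0,0.2]
    - [[0,0,-9],0,0.2]
    - [[0,0,-9],0,0.2]
    - [[0,0,-9],0,0.2]
    - [[0,0,-9],0,0.2]
    - [[0,0,-9],0,0.2]

```text
clock: 11.18
eef_pos: [572.2, -154.2, 530.5]
tcp_rot: [-3.121, 0.028, 0.542]
contact_force: [0.7, -0.4, -3.4]
opening: 0.316
```

Request:
step_arm:
  commands:
    - [[0,0,45],0,0.2]
    - [[0,0,45],0,0.2]
    - [[0,0,0],0,0.2]

```text
clock: 11.55
eef_pos: [569.9, -154.1, 441.7]
tcp_rot: [-3.124, 0.025, 0.542]
contact_force: [0.7, -0.9, -2.1]
opening: 0.321
```

Request:
step_arm:
  commands:
    - [[0,0,-15],0,0.2]
    - [[0,0,-15],0,0.2]
    - [[0,0,-15],0,0.2]
    - [[0,0,-15],0,0.2]
    - [[0,0,-15],0,0.2]
    - [[0,0,-15],0,0.2]
    - [[0,0,60],0,0.2]
    - [[0,0,40],0,0.2]

```text
clock: 12.55
eef_pos: [573.1, -155.0, 449.9]
tcp_rot: [-3.139, 0.011, 0.541]
contact_force: [0.4, 0.5, -3.2]
opening: 0.326
```

Request:
step_arm:
  commands:
    - [[0,0,-8],0,0.2]
    - [[0,0,-8],0,0.2]
    - [[0,0,-8],0,0.2]
    - [[0,0,-8],0,0.2]
    - [[0,0,-8],0,0.2]
    - [[0,0,-8],0,0.2]
    - [[0,0,-8],0,0.2]
    - [[0,0,-8],0,0.2]
    - [[0,0,-8],0,0.2]
    - [[0,0,-8],0,0.2]
    - [[0,0,62],0,0.2]
    - [[0,0,30],0,0.2]

```text
clock: 14.05
eef_pos: [574.9, -155.5, 450.3]
tcp_rot: [3.137, 0.004, 0.541]
contact_force: [0.7, 0.4, -2.5]
opening: 0.319
```

Request:
step_arm:
  commands:
    - [[-3,-1.5,60],0,0.2]
    - [[0,0,45],0,0.2]
    - [[0,0,0],0,0.2]

```text
clock: 14.42
eef_pos: [571.3, -156.4, 342.3]
tcp_rot: [3.138, 0.005, 0.542]
contact_force: [-0.7, -0.2, -2.2]
opening: 0.322
```

Run:
```python
from h import *
s=sense();m=camera_model("wrist");a=grab_frame("wrist")
import pickle;pickle.dump(m,open("m5.pkl","wb"))
print(s["clock"],s["eef_pos"],s["tcp_rot"],s["contact_force"],s["wrist_torque"],s["opening"])
cv2.imwrite("pics/w5.png",a);b=grab_frame("side")[160:260,240:370];cv2.imwrite("pics/s5.png",b)
c=a[90:340,130:430];cv2.imwrite("pics/c5.png",cv2.resize(c,None,fx=2,fy=2))
```

```text
14.425 [ 571.29300632 -156.36591101  342.30461621] [3.1380734  0.00498707 0.54150048] [-0.70209405 -0.24093953 -2.21141514] [-0.05154643 -0.02042613 -0.00025128] 0.32230251709960794
```

View pics/c5.png

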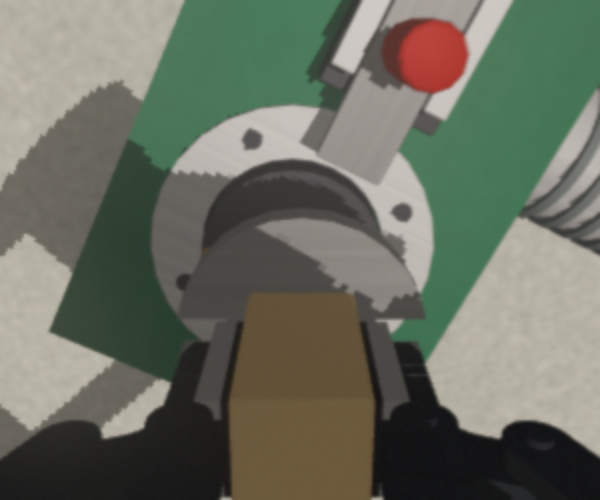

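The flange sits symmetrically in the grip, with its slot edges level in the crop at row ~318. Its front rim is at crop (302,218), and it is already centred over the nose. I'll check the axis from that rim point.

Run:
```python
from h import *
import pickle;m=pickle.load(open("m5.pkl","rb"))
y=.5415;f=np.array([np.cos(y),np.sin(y),0])
for v in(199,200):
    p=ray(m,281,v,155.5);print(p,(p-34*f).round(1))
# slot edges left / right rim, edge of slot is 5.75 mm in +tool x
for u in(130+179/2,130+425/2):print(ray(m,u,90+318/2,155.5))
```

```text
[ 599.36949116 -143.67622028  155.5       ] [ 570.2 -161.2  155.5]
[ 598.91537258 -143.94916211  155.5       ] [ 569.8 -161.5  155.5]
[ 558.66549906 -129.93187455  155.5       ]
[ 592.29805958 -186.19318023  155.5       ]
```

Run:
```python
from h import *
import pickle
for f,n in(("m5.pkl","w5"),("m4.pkl","w4"),("m1.pkl","w1")):
    m=pickle.load(open(f,"rb"));a=cv2.imread(f"pics/{n}.png");h=cv2.cvtColor(a,cv2.COLOR_BGR2HSV)
    # outer ring edge: green->nongreen transitions along radial lines from approx centre at z=84
    g=cv2.inRange(h,(60,90,20),(90,255,255))
    c0=np.array([570,-157,84.]);pts=[]
    for t in np.linspace(0,2*np.pi,120,endpoint=False):
        prof=[]
        for r in np.arange(35,68,.5):
            u,v=proj(m,c0+r*np.array([np.cos(t),np.sin(t),0]));u,v=int(round(u)),int(round(v))
            prof.append(g[v,u]>0 if 0<=u<560 and 0<=v<420 else False)
        prof=np.array(prof)
        k=np.argmax(prof)
        if 8<k<60 and prof[k:k+5].all():
            r=35+.5*k;pts.append(c0[:2]+r*np.array([np.cos(t),np.sin(t)]))
    pts=np.array(pts)
    for _ in range(4):
        A=np.c_[2*pts,np.ones(len(pts))];s=np.linalg.lstsq(A,(pts**2).sum(1),rcond=None)[0]
        R=np.sqrt(s[2]+s[0]**2+s[1]**2);e=np.abs(np.hypot(*(pts-s[:2]).T)-R);pts=pts[e<max(1.,1.5*np.median(e))]
    print(n,len(pts),s[:2].round(1),R.round(1))
```

```text
w5 44 [ 569.  -157.9] 54.0
w4 49 [ 568.5 -157.7] 54.3
w1 78 [ 568.7 -157.3] 53.9
```

Request:
step_arm:
  commands:
    - [[0.9,-3,15],0,0.2]
    - [[0,0,17],0,0.2]
    - [[0,0,0],0,0.2]

```text
clock: 14.9
eef_pos: [572.6, -153.4, 316.8]
tcp_rot: [3.132, -0.002, 0.541]
contact_force: [0.2, -0.4, -2.9]
opening: 0.321
```

Request:
step_arm:
  commands:
    - [[-2.6,-2.6,3],0,0.2]
    - [[0,0,3],0,0.2]

```text
clock: 15.15
eef_pos: [569.6, -152.6, 311.5]
tcp_rot: [3.13, -0.004, 0.541]
contact_force: [-0.9, 0.4, -2.9]
opening: 0.32
```

Request:
step_arm:
  commands:
    - [[0,0,2.5],0,0.2]
    - [[0,0,2],0,0.2]

```text
clock: 15.4
eef_pos: [570.0, -152.8, 307.1]
tcp_rot: [3.129, -0.005, 0.541]
contact_force: [-0.1, 0.3, -3.8]
opening: 0.323
```

Request:
step_arm:
  commands:
    - [[0,0,1.5],0,0.2]
    - [[0,0,1.2],0,0.2]

```text
clock: 15.65
eef_pos: [569.9, -152.8, 304.2]
tcp_rot: [3.129, -0.005, 0.541]
contact_force: [-1.1, 0.1, -2.3]
opening: 0.324
```

Request:
step_arm:
  commands:
    - [[0,0,1],0,0.2]
    - [[0,0,1],0,0.2]

```text
clock: 15.9
eef_pos: [569.8, -152.7, 302.0]
tcp_rot: [3.13, -0.004, 0.541]
contact_force: [-0.9, 0.5, -1.4]
opening: 0.324
```

Request:
step_arm:
  commands:
    - [[0,0,1],0,0.2]

```text
clock: 16.02
eef_pos: [569.7, -152.7, 301.0]
tcp_rot: [3.13, -0.004, 0.541]
contact_force: [-1.4, 1.6, -2.0]
opening: 0.325
```

Request:
step_arm:
  commands:
    - [[0,0,1],0,0.2]

```text
clock: 16.15
eef_pos: [569.7, -152.6, 299.9]
tcp_rot: [3.13, -0.004, 0.541]
contact_force: [-1.4, 1.2, -1.8]
opening: 0.322
```

Run:
```python
from h import *
s=sense();print(s["eef_pos"],s["tcp_rot"],s["contact_force"],s["wrist_torque"])
```

```text
[ 569.68201843 -152.6473367   299.91582772] [ 3.13011886 -0.0040378   0.54124342] [-1.39979275  1.20272514 -1.76056322] [0.28290148 0.37527002 0.00789621]
```

Request:
step_arm:
  commands:
    - [[-0.2,-0.6,0.8],0,0.2]

```text
clock: 16.27
eef_pos: [569.3, -152.3, 299.1]
tcp_rot: [3.13, -0.004, 0.541]
contact_force: [-0.7, 0.2, -3.6]
opening: 0.323
```

Request:
step_arm:
  commands:
    - [[0,0,0.8],0,0.2]

```text
clock: 16.4
eef_pos: [569.4, -152.3, 298.2]
tcp_rot: [3.13, -0.004, 0.541]
contact_force: [-1.1, 0.7, -2.2]
opening: 0.323
```

Request:
step_arm:
  commands:
    - [[0,0,0.8],0,0.2]

```text
clock: 16.52
eef_pos: [569.3, -152.3, 297.3]
tcp_rot: [3.13, -0.004, 0.541]
contact_force: [-1.1, 1.0, -1.4]
opening: 0.324
```

Run:
```python
from h import *
s=sense();print(s["eef_pos"],s["tcp_rot"],s["contact_force"],s["wrist_torque"])
```

```text
[ 569.30526497 -152.29330768  297.34122184] [ 3.12977544 -0.0042859   0.54129648] [-1.09842546  1.00653876 -1.4125615 ] [ 0.25721249  0.3287493  -0.00573862]
```

Request:
step_arm:
  commands:
    - [[0,0,0.7],0,0.2]

```text
clock: 16.65
eef_pos: [569.3, -152.3, 296.9]
tcp_rot: [3.13, -0.004, 0.541]
contact_force: [-3.5, 0.4, 7.4]
opening: 0.317
```

Request:
step_arm:
  commands:
    - [[0,0,0.7],0,0.2]

```text
clock: 16.77
eef_pos: [569.4, -152.3, 296.9]
tcp_rot: [3.13, -0.004, 0.541]
contact_force: [-4.3, 1.4, 9.4]
opening: 0.32
```

Request:
step_arm:
  commands:
    - [[0,0,0.7],0,0.2]

```text
clock: 16.9
eef_pos: [569.4, -152.3, 296.9]
tcp_rot: [3.13, -0.004, 0.541]
contact_force: [-4.0, 1.0, 6.5]
opening: 0.321
```

Run:
```python
from h import *
s=sense();print(s["eef_pos"],s["tcp_rot"],s["contact_force"],s["wrist_torque"])
a=grab_frame("wrist")
c=a[90:340,130:430];cv2.imwrite("pics/c6.png",cv2.resize(c,None,fx=2,fy=2))
```

```text
[ 569.36930833 -152.32191926  296.88069096] [ 3.12983618 -0.00431051  0.54128941] [-4.00976738  1.01569397  6.51705128] [0.47157551 0.86210557 0.03460874]
```

View pics/c6.png

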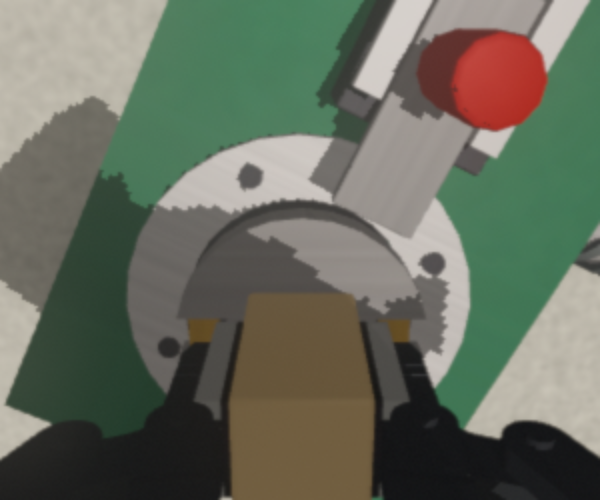

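The flange is home: contact came at TCP z 296.9, exactly 6 mm below the rest-on-dogs height. Both dogs show inside the slots at crop (203,330) and (398,330). Now release.

Request:
step_arm:
  commands:
    - [[0,0,-0.2],0,0.34]
    - [[0,0,0],0,0.38]
    - [[0,0,0],0,0.45]
    - [[0,0,0],0,0.6]
    - [[0,0,0],0,0.6]
    - [[0,0,0],0,0.6]
  force: 20

```text
clock: 17.7
eef_pos: [570.4, -152.8, 297.8]
tcp_rot: [3.127, -0.007, 0.541]
contact_force: [0.7, -0.3, -0.8]
opening: 0.602
```

Request:
step_arm:
  commands:
    - [[0,0,-15],0,0.6]
    - [[0,0,-30],0,0.6]
    - [[0,0,-40],0,0.6]
    - [[-15,0,-30],0,0.6]
    - [[-15,0,0],0,0.6]
    - [[0,0,0],0,0.6]

```text
clock: 18.45
eef_pos: [542.2, -167.4, 420.0]
tcp_rot: [3.125, -0.008, 0.542]
contact_force: [0.3, 0.9, -0.8]
opening: 0.602
```

Run:
```python
from h import *
s=sense();m=camera_model("wrist");print(s["clock"],s["eef_pos"],s["tcp_rot"],s["contact_force"],s["opening"])
a=grab_frame("wrist");cv2.imwrite("pics/w7.png",a)
import pickle;pickle.dump(m,open("m7.pkl","wb"))
```

```text
18.45 [ 542.19452412 -167.38921444  420.02587581] [ 3.1252998  -0.00801311  0.54169276] [ 0.30210527  0.92519919 -0.78944442] 0.6022938088380425
```

View pics/w7.png

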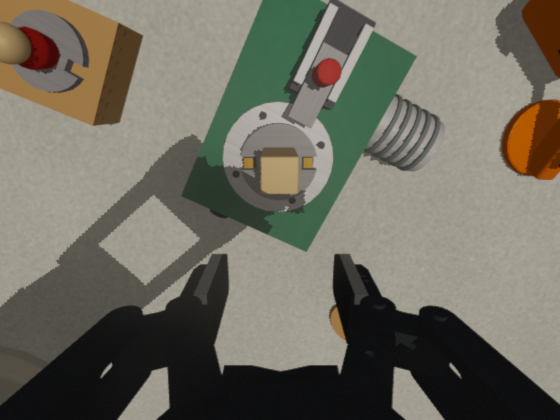

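The arbor stands upright and alone, with the dogs in both slots at (248,162) and (308,162). The knob is at (328,71). Next I go to the knob.

Request:
step_arm:
  commands:
    - [[0,0,0],0.152,0.6]
    - [[0,0,0],0.152,0.6]
    - [[0,0,0],0.152,0.6]
    - [[36,-4,0],0,0.6]
    - [[36,-4,0],0,0.6]
    - [[36,-4,0],0,0.6]
    - [[0,0,20],0,0.6]
    - [[0,0,20],0,0.6]
    - [[0,0,0],0,0.6]

```text
clock: 19.62
eef_pos: [652.3, -145.1, 367.8]
tcp_rot: [3.137, 0.0, 0.07]
contact_force: [-0.8, 0.3, -0.3]
opening: 0.604
```

Request:
step_arm:
  commands:
    - [[-1.4,1.6,20],-0.016,0.6]
    - [[0,0,20],0,0.6]
    - [[0,0,20],0,0.6]
    - [[0,0,8],0,0.6]
    - [[0,0,0],0,0.6]

```text
clock: 20.25
eef_pos: [649.8, -147.3, 296.6]
tcp_rot: [3.137, 0.002, 0.085]
contact_force: [-0.3, -0.4, -0.3]
opening: 0.598
```

Run:
```python
from h import *
s=sense();m=camera_model("wrist");print(s["clock"],s["eef_pos"],s["tcp_rot"],s["contact_force"],s["opening"])
a=grab_frame("wrist");cv2.imwrite("pics/w8.png",a)
```

```text
20.25 [ 649.77362007 -147.34626409  296.61525576] [3.13735338e+00 1.78433487e-03 8.49857474e-02] [-0.25287075 -0.35833344 -0.25800793] 0.5983301110141258
```

View pics/w8.png

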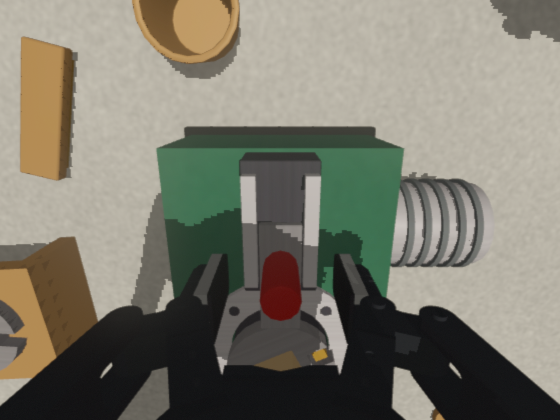

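The knob at (281,285) is centred between the jaws, so I close gently.

Request:
step_arm:
  commands:
    - [[0,0,0],0,0.35]
    - [[0,0,0],0,0.2]
    - [[0,0,0],0,0.1]
    - [[0,0,0],0,0.1]
    - [[0,0,0],0,0.1]
  force: 25

```text
clock: 20.92
eef_pos: [650.3, -147.2, 298.5]
tcp_rot: [3.137, -0.001, 0.085]
contact_force: [-0.4, 0.2, -1.8]
opening: 0.201
```

Request:
step_arm:
  commands:
    - [[-3,0,0],0,0.1]
    - [[-4,0,0],0,0.1]

```text
clock: 21.18
eef_pos: [643.5, -147.7, 298.4]
tcp_rot: [3.137, -0.002, 0.085]
contact_force: [1.2, 1.1, -2.8]
opening: 0.202
```

Request:
step_arm:
  commands:
    - [[-4,0,0],0,0.1]
    - [[-4,0,0],0,0.1]

```text
clock: 21.42
eef_pos: [635.0, -148.4, 298.5]
tcp_rot: [3.137, -0.003, 0.085]
contact_force: [1.8, 1.0, -3.6]
opening: 0.194
```

Request:
step_arm:
  commands:
    - [[-1.5,0,0],0,0.1]
    - [[-1.5,0,0],0,0.1]

```text
clock: 21.68
eef_pos: [632.7, -148.6, 298.6]
tcp_rot: [3.137, -0.006, 0.085]
contact_force: [11.8, 2.1, -11.6]
opening: 0.2
```

Request:
step_arm:
  commands:
    - [[-1.5,0,0],0,0.1]

```text
clock: 21.8
eef_pos: [632.2, -148.6, 298.6]
tcp_rot: [3.136, -0.01, 0.084]
contact_force: [9.7, 2.3, -9.7]
opening: 0.2
```

Request:
step_arm:
  commands:
    - [[-1.5,0,0],0,0.1]

```text
clock: 21.92
eef_pos: [631.6, -148.6, 298.5]
tcp_rot: [3.136, -0.013, 0.084]
contact_force: [9.0, 2.4, -9.4]
opening: 0.201
```

The bolt has met its stop after about 18 mm, with force up to ~12 N. I release, lift off and check.

Request:
step_arm:
  commands:
    - [[0,0,0],0,0.25]
    - [[0,0,0],0,0.35]
    - [[0,0,0],0,0.5]
    - [[0,0,0],0,0.6]
    - [[0,0,-10],0,0.6]
    - [[0,0,-30],0,0.6]
    - [[0,0,-40],0,0.6]
    - [[-20,0,-40],0,0.6]
    - [[-25,0,0],0,0.6]
    - [[-25,0,0],0,0.6]
    - [[-15,0,0],0,0.6]
    - [[0,0,0],0,0.6]

```text
clock: 23.42
eef_pos: [542.8, -155.7, 427.4]
tcp_rot: [3.134, -0.016, 0.085]
contact_force: [0.6, 0.7, 0.0]
opening: 0.603
```

Run:
```python
from h import *
s=sense();m=camera_model("wrist");print(s["clock"],s["eef_pos"],s["tcp_rot"],s["contact_force"],s["opening"])
a=grab_frame("wrist");cv2.imwrite("pics/w9.png",a)
b=cv2.resize(grab_frame("side")[150:260,230:370],None,fx=3,fy=3,interpolation=cv2.INTER_CUBIC)
c=cv2.resize(a[0:300,120:480],(360,300));o=np.zeros((330,790,3),np.uint8);o[:300,:360]=c;o[:330,365:785]=b;cv2.imwrite("pics/f.png",o)
h=cv2.cvtColor(a,cv2.COLOR_BGR2HSV)
red=cv2.inRange(h,(0,150,100),(6,255,255))|cv2.inRange(h,(172,150,100),(180,255,255))
c=max([c for c in cv2.findContours(red,0,2)[0] if 200<cv2.minEnclosingCircle(c)[0][0]<400],key=cv2.contourArea);e=cv2.minEnclosingCircle(c);p=ray(m,*e[0],151.5)
print("knob",e,p,"dist",np.hypot(*(p[:2]-[569.0,-157.4])))
```

```text
23.425 [ 542.80061533 -155.71578293  427.41317338] [ 3.13360819 -0.01627222  0.0846494 ] [0.57093203 0.72053935 0.02740823] 0.6030547944809322
knob ((279.0, 93.2727279663086), 11.896693229675293) [ 632.51276008 -151.7783643   151.5       ] dist 63.76106555559099
```

View pics/f.png

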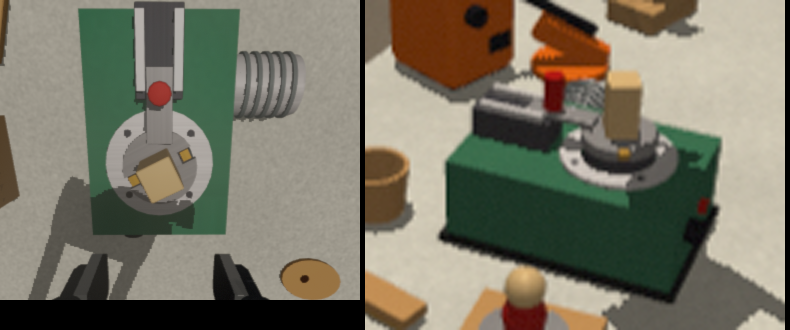

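```bash
python3 -c "
from rig import *
print(sign_off())"
```

```text
the job is handed in; nothing more can be done
None
```

The arbor with the pale square blank is in the spindle with its flange home, the keeper bolt is pushed in to its stop, and the job is handed in at about 23.5 s of the 72 s allowed.

- **Seating:** I read the dogs' angle from the wrist camera (about 0.54 rad in world axes) and turned the arbor to match before lowering it. I then came down in steps of about 1 mm. The slots went straight over the dogs, so I never needed to feel round. Contact came with a peak of about 9 N, at exactly the height expected for a fully home flange, 6 mm below the dog tops. Afterwards both dogs showed in the slots and the arbor stood upright.
- **Keeper:** I gripped the knob and slid the bolt about 17.6 mm. The force then rose from about 2 N to 12 N, which I took as the stop. I released it, lifted clear, and the gripper is touching nothing.
- **Last checks:** The final views show the tongue over the flange. The other arbors and loose items in view looked undisturbed.

**Small disagreements:**
- The camera put the knob 63.8 mm from the spindle axis against the nominal 63 mm. That is within the roughly 2 mm calibration, and the force rise says the bolt is at its stop.
- The tool picked up a small tilt while carrying the arbor, up to about 0.04 rad. I worked it down to about 0.01 rad before seating.
- The camera and the arm disagreed by about 4 mm on the spindle position. I corrected for that before lowering the arbor and again at the knob.

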